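# Clear the gas test chamber's lid and hold it at the airing index

### The arm

A 7-joint arm with a two-finger parallel gripper is mounted at the origin on a cart in front of the work surface, level with it; the furniture and walls round the work are solid. World frame = base frame: x ahead of the robot, y to its left, z up, the work surface at z = 0. Lengths are in m, angles in degrees, forces in N, time in s.
With the tool pointing down it reaches from about 0.35 to 0.9 m from the base axis. Payload 19.9 kg.
Tool frame: the origin (TCP) lies at the very end of the fingers, on their centre line; the grasp point (between the pads) lies grip_point_offset behind it (grip_point_offset is the distance from the TCP to the grasp point, in m); z points along the fingers, y is the line along which they close (so a half turn about z gives the same grasp; the last joint's range is limited). The gripper opens to 94 mm and grips with 3 to 60 N. Pads are 16 mm wide; open, the fingers measure 119 mm over their backs; the gripper's body (75 mm by 177 mm) begins 78 mm behind the grasp point.
Start: joints at [-67.695, 23.915, -0.59, 92.452, 0.269, 63.638, -3.037], TCP at [0.261, 0.568, 0.205] pointing down, gripper open.
Joint ranges: [-161.28, 161.28], [-22.2, 115.67], [-73.04, 71.86], [3.21, 147.25], [-68.34, 248.33], [10.77, 114.83], [-161.83, 161.83]. Speed limits (degrees/s): [108.29, 108.29, 136.94, 136.94, 172.46, 172.46, 172.46].

### API

Orientations are given as a 3x3 rotation matrix whose columns are the frame's x, y, z axes.
In Python, from workcell import get_obs, camera, hand_in, grip_point_offset gives the robot as it stands. The module is installed in compiled form; this text tells all that it offers.
- The arm moves only by the shell command python3 -m creep 'ROWS' [FORCE]. ROWS is JSON, a list of rows, each a list of 3 entries, a list of its own where there are three numbers: the opening, from 0 (shut) to 1 (fully open), then the shift along the tool's x, y, z in units of 40 mm (1.0 is 40 mm), then the turn, a rotation vector about the tool's x, y, z in units of 8 degrees (1.0 is 8 degrees). A call has 1 to 12 rows; each row shifts and turns the commanded pose from where the row before left it, along the tool's axes as they then stand; what a row does not reach is not made up. A row lasts 1/8 s, in which the tool goes at most 62.5 mm and 10.7 degrees, less where a joint would pass 70% of its speed; a pose out of reach is approached as far as the arm can. A call is refused whole if a number of a shift passes 1 or a number of a turn 1, either way. A call with a gripper value outside its range is refused whole. The fingers move at their own pace and stop on an object; FORCE is the grip in N (left out, the last holds). Time passes only in rows, so rows that do not move let the fingers close. It gives the time, the measured TCP pose, the force, the opening and the grip force at its end, in the units of the state.
- get_obs(): the state, without advancing time (a new reading comes with each control period).
- camera(name): name is "side" or "top" or "wrist"; returns a dict with "img" (480x640x3 uint8, blue, green, red), "K" (3x3 intrinsics, pixels), "R" (3x3) and "t" (3): a world point X has camera coordinates R X + t; the wrist camera has in their place "tool_from_camera" (4x4, takes a point from camera to tool coordinates, whose origin is the TCP and whose axes are the flange's). Camera axes: x right, y down, z forward; pixel columns grow to the right and rows downward; lengths in m; the calibration is good to about 2 mm. A picture is of the moment at which its call begins: read the wrist's pose just before it. There is no depth.
- hand_in(): hands the job in; it is judged then, once.
The state is a dict: "time_s": time; "q": joint angles; "joint_vel": joint speeds; "joint_torque": joint torques, N m; "eef_pos": TCP position; "eef_rot": TCP orientation; "contact_force": force on the tool from outside, world axes, zero at the start; "wrist_torque": the same for the moment, N m; "width": finger opening in m; "gripper_force": force on a finger pad.
Only numpy, scipy, OpenCV 4.12 (cv2) and the standard library are available. Lean on these libraries where they do the work, as an engineer would, in place of code of your own. Each camera call takes 0.05 s, during which the arm holds its last target. There are 200 camera calls.

### The job

The gas test chamber has to be aired, but things have been left on its sprung lid: pack the jar (upright) and the power adaptor (flat) side by side in a row, both down on the floor of the low accessory tray, beside the sensor cap that already lies there. Then take the lid's handle and raise the shut lid until its white pointer lines up with the index clamp on the quadrant, not well past it, and hold it there: the spring would shut it, so finish still gripping the handle with the lid at the index. Do not move the index, and leave everything else on the desk where it is.

Things in the scene. Friction and masses are not known exactly. Their poses are not given: they have to be found in the camera images.
- chamber: Gas test chamber, fixed: grey steel box 210 mm deep (x), 250 mm wide (y), its whole top a sprung lid. Origin: centre of its underside; +x points to the hinge side, away from the robot. Hinge axis: along y through (105, 0, 105) mm. Shut lid's flat top is 110 mm up; the things to clear are on it. A quadrant plate at y = +136 mm reaches from the hinge to x = -17 mm, 100 mm above the lid.
- lid (a joint): Angle of the chamber's lid, rad: 0 shut, grows as its front edge rises, stop at 1.2. A torsion spring (0.6 + 0.5 x angle, N m) and its weight (about 0.4 N m) press it shut: about 5 to 7 N upward at the handle. It snaps shut if let go.
- grip_sleeve: Black rubber sleeve, 13 mm diameter, 96 mm long, on the bow handle at the lid's front; rolls freely about its length, so a gripper pinching it from above can stay upright. Origin: its middle; lies along the chamber's y. At lid angle a it is, from the hinge axis, -196 cos a + 47 sin a mm along chamber x and 196 sin a + 47 cos a mm up. 35 mm free beneath; end posts 116 mm apart.
- index (a joint): Setting of the index clamp on the quadrant, rad: the lid angle at which the lid's white pointer lines up with the index. Set differently each time, stiff; not to be moved.
- index_tip (a point): Inner tip of the index: a small dark clamp block with a white blade and a black thumb screw, 100 mm from the hinge axis on the quadrant at the chamber's left side. At rest this is the place to which the pointer must come. Its z axis points the way the pointer travels as the lid opens.
- pointer_tip (a point): Tip of the small white pointer blade fixed to the left edge of the lid, 100 mm from the hinge axis; moves with the lid and meets index_tip when the lid is at the index.
- acc_tray: Low grey sheet-steel accessory tray fixed to the desk, left of the chamber: inside 62 mm (its x) by 200 mm (its y), floor 3 mm above the desk, walls 3 mm thick with the rim 15 mm above the desk. Origin: centre of its underside. A sensor cap lies at its -y end; the rest of its length is free and just takes the adaptor lengthwise and the jar in a row.
- adaptor: Black power adaptor lying flat: 94 mm long (its x) including a thin 20 mm cable boot at its +x end, 46 mm wide (y), 30 mm high. Origin: centre of the underside of the whole 94 mm; the block itself runs from x = -47 to +27 mm. 0.12 to 0.2 kg.
- jar: Clear jar with reddish contents and a black screw cap, upright: 80 mm tall, body 56 mm and cap (top 11 mm) 59 mm in diameter. Origin: centre of its underside. 0.14 to 0.28 kg.
- sensor_cap: Pale round sensor cap, 34 mm diameter, 13 mm high, lying loose in the -y end of the tray; may be nudged along the tray but must stay in it, on its floor. Origin: centre of its underside.
- thread_tape: Bystander: blue spool of thread tape, 54 mm diameter, 15 mm high, on the desk right of the chamber's front. Origin: centre of underside.
- spanner: Bystander: small steel open spanner, 122 mm long, 6 mm thick, on the desk in front of the chamber. Origin: centre of underside.
- ball_pen: Bystander: red ball pen, 145 mm, on the desk at the far left. Origin: centre of underside.
- clear_tape: Bystander: roll of brown tape, 96 mm diameter, 48 mm high, on the desk behind the tray to the left. Origin: centre of underside.
Things that resemble listed ones, but are neither listed nor needed, are in the scene too. There is more than one size of the adaptor; the one meant has the size given above.

How it is judged (in metres and radians):
On the way, in this order (a step that is already met when the one before it is completed fails the run):
1. the jar and the adaptor are packed on the tray's floor with the cap, let go and at rest, the lid still shut (x of adaptor in the frame of acc_tray between -0.0125 and 0.0125 m and y of adaptor in the frame of acc_tray between -0.058 and 0.058 m and z of adaptor in the frame of acc_tray between -0.002 and 0.009 m and angle between adaptor's own z axis and vertical below 0.15 rad and x of jar in the frame of acc_tray between -0.007 and 0.007 m and y of jar in the frame of acc_tray between -0.076 and 0.076 m and z of jar in the frame of acc_tray between -0.002 and 0.009 m and angle between jar's own z axis and vertical below 0.12 rad and x of sensor_cap in the frame of acc_tray between -0.02 and 0.02 m and y of sensor_cap in the frame of acc_tray between -0.088 and 0.088 m and z of sensor_cap in the frame of acc_tray between -0.002 and 0.009 m and contact force between the fingers and adaptor below 0.1 N and contact force between the fingers and jar below 0.1 N and linear speed of each of adaptor, jar below 0.02 m/s and value of joint lid below 0.08 rad), for 0.2 s.
2. the lid is held by its handle with the pointer at the index (distance between pointer_tip and index_tip below 0.007 m and contact force between the fingers and grip_sleeve above 2.5 N), for 0.2 s.
At the end, for the whole second after the job is handed in: fingers on the handle sleeve (over 2.5 N), pointer within 7 mm of the index tip (about 4 degrees) and still; jar upright, adaptor flat and sensor cap all inside the tray on its floor, not touched by the fingers (all of step 2 and x of adaptor in the frame of acc_tray between -0.0125 and 0.0125 m and y of adaptor in the frame of acc_tray between -0.058 and 0.058 m and z of adaptor in the frame of acc_tray between -0.002 and 0.009 m and angle between adaptor's own z axis and vertical below 0.15 rad and x of jar in the frame of acc_tray between -0.007 and 0.007 m and y of jar in the frame of acc_tray between -0.076 and 0.076 m and z of jar in the frame of acc_tray between -0.002 and 0.009 m and angle between jar's own z axis and vertical below 0.12 rad and x of sensor_cap in the frame of acc_tray between -0.02 and 0.02 m and y of sensor_cap in the frame of acc_tray between -0.088 and 0.088 m and z of sensor_cap in the frame of acc_tray between -0.002 and 0.009 m and contact force between the fingers and adaptor below 0.1 N and contact force between the fingers and jar below 0.1 N and linear speed of each of adaptor, jar below 0.02 m/s and velocity of joint lid between -0.08 and 0.08 rad/s); the arm keeps its last pose, push and grip.
It fails at once if the lid is raised well past the index (pointer more than 20 mm beyond it) (z of pointer_tip in the frame of index_tip above 0.02 m).
It fails at once if the index is moved along its quadrant (more than 5 mm) (distance of index_tip from where it was at the start of the episode above 0.005 m).
It fails at once if something else on the desk is shifted by more than 30 mm (distance of any of thread_tape, spanner, ball_pen, clear_tape from where it was at the start of the episode above 0.03 m).
It also fails if it takes over 67 s, if anything falls off the work surface, if the arm or the gripper's body presses on something with over 40 N, if the wrist force passes 120 N, or if a joint passes its speed limit or range.

## Working session

There is one attempt and no reset: what is moved stays moved. The work goes in short steps, Python scripts to look and compute and a shell command to move; the robot and the scene stay as the last step left them, time stands still between calls to the robot, and variables do not carry over. Pictures are saved under pics/ and viewed, at most 10 in all, crops included, and the job is handed in when it is done.

```bash
mkdir -p pics
cat > h.py <<'E'
import numpy as np, cv2
from workcell import get_obs, camera, hand_in, grip_point_offset
def ray(c,u,v):
    R=np.array(c["R"]);t=np.array(c["t"]).ravel();K=np.array(c["K"])
    o=-R.T@t; d=R.T@np.linalg.solve(K,np.array([u,v,1.])); return o,d/np.linalg.norm(d)
def onz(c,u,v,z):
    o,d=ray(c,u,v); return o+d*(z-o[2])/d[2]
def proj(c,X):
    p=np.array(c["K"])@(np.array(c["R"])@np.array(X)+np.array(c["t"]).ravel()); return p[:2]/p[2]
E
python3 - <<'E'
from h import *
import pickle
for n in("top","side"):
    c=camera(n);pickle.dump(c,open(n+".pkl","wb"));cv2.imwrite(f"pics/{n}0.png",c["img"]);print(n,ray(c,320,240))
o=get_obs();print(o["time_s"],o["eef_pos"],o["eef_rot"],o["width"],grip_point_offset if not callable(grip_point_offset) else grip_point_offset())
E
```

```text
top (array([0.4359095 , 0.08440565, 1.7292314 ]), array([ 0.07118647,  0.01647404, -0.99732697]))
side (array([-0.58708134,  0.50020577,  1.31443029]), array([ 0.66788512, -0.2530667 , -0.69991907]))
0.1 [0.26085859 0.56758354 0.20488441] [[-9.08648282e-01  4.17562167e-01 -3.67775688e-04]
 [ 4.17562313e-01  9.08647653e-01 -1.07600419e-03]
 [-1.15120127e-04 -1.13127863e-03 -9.99999353e-01]] 0.09393665269345894 0.0188
```

View pics/top0.png

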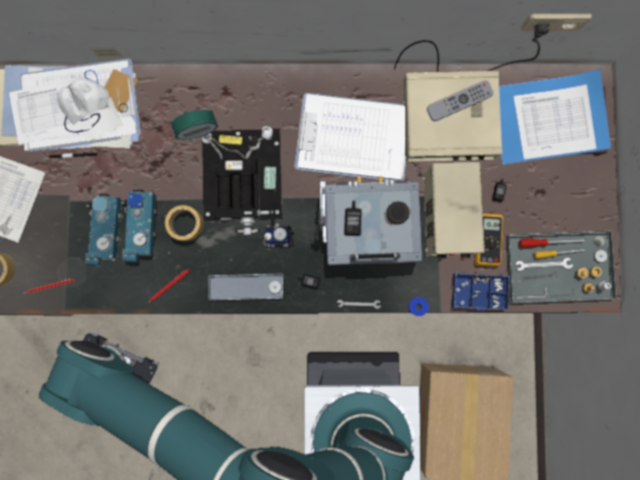

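View pics/side0.png

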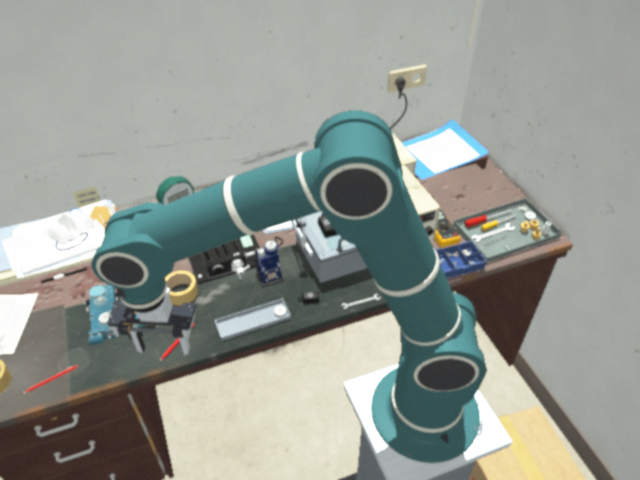

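The top picture shows the chamber at about (372,222), the tray at (246,287) with the cap at its right end (275,287), and the jar's black cap at (397,212). Adaptor candidates:
- (353,218), on the lid, large
- (311,282), on the desk, small
- (499,190), far right, small

The one on the lid fits the description, so I'll check it in one close crop.

Run:
```python
from h import *
import pickle
c=pickle.load(open("top.pkl","rb"))
im=c["img"][165:320,200:440]
cv2.imwrite("pics/crop1.png",cv2.resize(im,None,fx=3.3,fy=3.3,interpolation=cv2.INTER_CUBIC))
print(onz(c,311,282,.02),onz(c,353,218,.14),onz(c,397,212,.19),onz(c,246,287,.01))
```

```text
[0.44055263 0.13794023 0.02      ] [0.60675162 0.02429376 0.14      ] [ 0.61636833 -0.08549324  0.19      ] [0.42725065 0.32028762 0.01      ]
```

View pics/crop1.png

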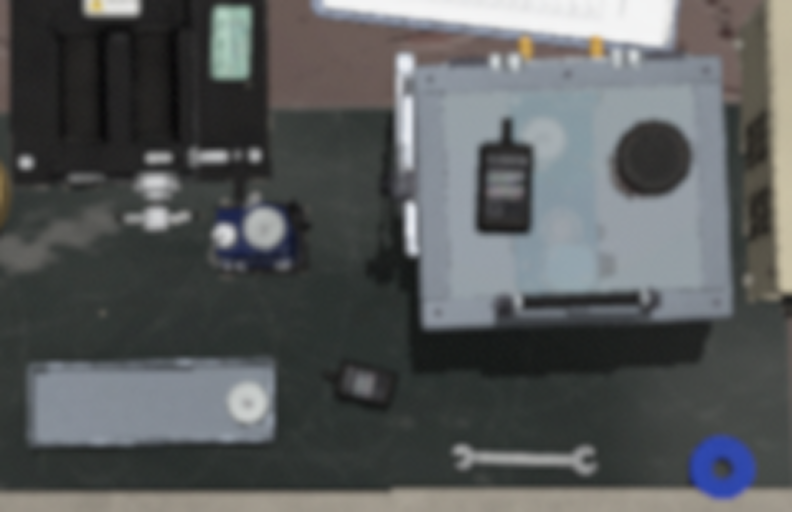

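The crop shows the adaptor on the lid, block at crop (505,188) with its boot pointing to +x. It is much bigger than the small look-alike on the desk at crop (363,385). The jar's cap is at (652,158), the sensor cap at (247,402), and the handle bar at about (580,300). Next is a rough measurement, then a wrist look.

```bash
cat >> h.py <<'E'
def plan(p,yawx,o=None):
    """print tool-frame shift (40mm units) at present orientation, and turn about tool z (8deg units) so tool x points to world yaw yawx"""
    o=o or get_obs(); R=np.array(o["eef_rot"]); d=R.T@(np.array(p)-o["eef_pos"])
    a=np.degrees(np.arctan2(R[1,0],R[0,0])); t=-((yawx-a+180)%360-180)
    print("pos",np.round(o["eef_pos"],4),"yaw",round(a,2),"shift",np.round(d/.04,3),"turn",round(t/8,3),"t",o["time_s"])
class W(dict): pass
def wcam():
    o=get_obs(); c=camera("wrist"); T=np.array(c["tool_from_camera"]); Rt=np.array(o["eef_rot"])
    Rwc=Rt@T[:3,:3]; p=Rt@T[:3,3]+o["eef_pos"]; c["R"]=Rwc.T; c["t"]=-Rwc.T@p; return c
E
python3 - <<'E'
from h import *
import pickle
c=wcam();print(np.round(c["tool_from_camera"],3),c["K"][0],)
plan([.42,.30,.33],180)
c=pickle.load(open("top.pkl","rb"));hsv=cv2.cvtColor(c["img"],cv2.COLOR_BGR2HSV)
f=lambda u,v:(200+u/3.3,165+v/3.3)
for n,u,v,z in[("trTL",30,362,.015),("trTR",272,358,.015),("trBL",30,445,.015),("trBR",274,440,.015),("cap",247,402,.016),("jar",652,157,.19),("adblock",505,190,.14),("boot",508,118,.14),("chTL",414,62,.11),("chTR",722,58,.11),("chBL",422,328,.11),("chBR",732,315,.11),("h1",505,303,.16),("h2",652,298,.16)]:
    print(n,np.round(onz(c,*f(u,v),z),3))
E
```

```text
[[ 0.002 -0.973 -0.231  0.067]
 [ 1.     0.002 -0.001 -0.001]
 [ 0.002 -0.231  0.973 -0.18 ]
 [ 0.     0.     0.     1.   ]] [424.86370339   0.         314.94296861]
pos [0.2609 0.5676 0.205 ] yaw 155.32 shift [-6.409 -4.422 -3.121] turn -3.085 t 0.15
trTL [0.462 0.423 0.015]
trTR [0.465 0.218 0.015]
trBL [0.392 0.422 0.015]
trBR [0.395 0.216 0.015]
cap [0.427 0.239 0.016]
jar [ 0.615 -0.087  0.19 ]
adblock [0.595 0.024 0.14 ]
boot [0.652 0.022 0.14 ]
chTL [0.702 0.096 0.11 ]
chTR [ 0.705 -0.154  0.11 ]
chBL [0.487 0.09  0.11 ]
chBR [ 0.496 -0.159  0.11 ]
h1 [0.504 0.026 0.16 ]
h2 [ 0.508 -0.089  0.16 ]
```

```bash
python3 -m creep '[[1,[-0.4,-0.25,-0.7],[0,0,0.8]],[1,[-0.4,-0.25,-0.7],[0,0,0.8]],[1,[-0.7,-0.55,-0.5],[0,0,0.8]],[1,[-0.75,-0.55,-0.4],[0,0,0.8]],[1,[-0.75,-0.55,-0.3],[0,0,0.8]],[1,[-0.75,-0.55,-0.3],[0,0,0.8]],[1,[-0.4,0,0],[0,0,0.8]],[1,[0,0,0],[0,0,0.8]],[1,[0,0,0],[0,0,0.8]],[1,[0,0,0],[0,0,0.9]]]'; python3 -c "
from h import *
plan([.43,.28,.33],90)"
```

```text
time_s: 1.4
eef_pos: [0.3026, 0.3754, 0.3213]
eef_rot: [[-0.005, 1.0, -0.0], [1.0, 0.005, -0.0], [-0.0, -0.0, -1.0]]
contact_force: [0.3, -0.1, 1.0]
width: 0.094
gripper_force: 0.0
pos [0.3026 0.3754 0.3213] yaw 90.29 shift [-2.402  3.173 -0.217] turn 0.036 t 1.4
```

```bash
python3 -m creep '[[1,[-0.6,0.8,-0.05],[0,0,0]],[1,[-0.6,0.8,-0.05],[0,0,0]],[1,[-0.6,0.8,-0.05],[0,0,0]],[1,[-0.6,0.77,-0.05],[0,0,0.036]],[1,[0,0,0],[0,0,0]],[1,[0,0,0],[0,0,0]]]' >/dev/null; python3 -c "
from h import *
import pickle
plan([.43,.28,.33],90)
c=wcam();pickle.dump(c,open('wt.pkl','wb'));cv2.imwrite('pics/wt.png',c['img'])
print([np.round(proj(c,p)) for p in([.43,.32,.015],[.4,.22,.015],[.46,.42,.015],[.427,.239,.016])])"
```

```text
pos [0.4298 0.2812 0.3292] yaw 90.26 shift [-0.029  0.005 -0.019] turn 0.032 t 2.15
[array([316., 158.]), array([291., 242.]), array([345.,  65.]), array([313., 227.])]
```

View pics/wt.png

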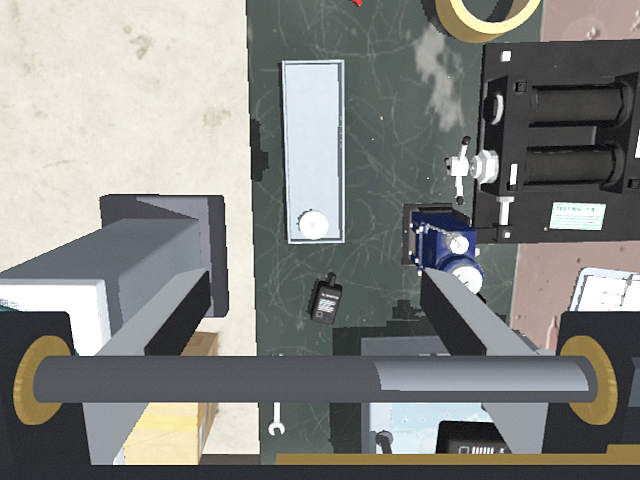

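The wrist view shows the tray with corners (282,60), (344,60), (344,242) and (288,243), and the sensor cap at (313,224). The small look-alike is at (326,300). Next: fit the tray rectangle and cap.

Run:
```python
from h import *
import pickle
c=pickle.load(open("wt.pkl","rb"));g=c["img"].astype(int)
m=((g.min(2)>95)).astype(np.uint8)*255; m[:40]=0;m[262:]=0;m[:,:268]=0;m[:,365:]=0
m=cv2.morphologyEx(m,cv2.MORPH_CLOSE,np.ones((7,7)))
k=max(cv2.findContours(m,0,1)[0],key=cv2.contourArea)
P=np.array([onz(c,u,v,.015)[:2] for u,v in k[:,0]],np.float32)
r=cv2.minAreaRect(P*1000);print(r,cv2.boxPoints(r))
h=cv2.cvtColor(c["img"][195:246,285:345],cv2.COLOR_BGR2HSV);b=((h[...,2]>205)&(h[...,1]<30)).astype(np.uint8)
k=max(cv2.findContours(b,0,1)[0],key=cv2.contourArea);(u,v),rr=cv2.minEnclosingCircle(k);print(u+285,v+195,rr,onz(c,u+285.5,v+195.5,.016))
plan([.60,-.04,.40],90)
```

```text
((429.9102783203125, 321.172607421875), (105.9204330444336, 247.34400939941406), 0.3759249746799469) [[376.13977 444.49448]
 [377.76263 197.15579]
 [483.6808  197.85074]
 [482.05792 445.18942]]
313.5 218.5 35.41902160644531 [0.42762998 0.24839445 0.016     ]
pos [0.4296 0.2814 0.3293] yaw 90.3 shift [-8.058  4.218 -1.769] turn 0.037 t 2.2
```

Run:
```python
from h import *
import pickle
c=pickle.load(open("wt.pkl","rb"));g=c["img"].astype(int)
print(g[150,272:360:2].tolist()); print(g[50:72:2,312].tolist(),g[232:252:2,330].tolist(), g[224,290:340:3].tolist())
```

```text
[[85, 91, 84], [89, 88, 81], [79, 80, 72], [79, 80, 70], [78, 83, 76], [55, 60, 53], [68, 67, 62], [252, 245, 238], [227, 219, 203], [239, 233, 224], [238, 230, 221], [237, 228, 219], [238, 232, 222], [239, 231, 222], [240, 233, 223], [242, 235, 225], [240, 232, 221], [240, 230, 221], [239, 233, 225], [238, 231, 222], [238, 232, 223], [238, 231, 222], [240, 233, 223], [239, 231, 221], [239, 231, 221], [240, 231, 222], [240, 233, 221], [238, 230, 219], [240, 232, 222], [239, 232, 221], [240, 232, 222], [239, 229, 221], [248, 241, 232], [115, 108, 100], [118, 114, 108], [226, 213, 199], [204, 192, 176], [88, 90, 79], [83, 89, 77], [85, 90, 81], [86, 90, 79], [94, 95, 86], [93, 99, 91], [95, 99, 89]]
[[99, 101, 92], [93, 93, 87], [85, 90, 86], [85, 90, 80], [77, 84, 70], [181, 174, 159], [229, 215, 198], [169, 157, 146], [245, 239, 227], [242, 236, 225], [241, 233, 224]] [[235, 225, 215], [237, 226, 218], [244, 238, 228], [102, 95, 92], [148, 139, 128], [249, 238, 222], [75, 81, 66], [99, 100, 91], [81, 84, 75], [86, 87, 79]] [[202, 189, 176], [238, 230, 220], [209, 196, 183], [192, 194, 186], [255, 255, 255], [255, 255, 255], [255, 255, 255], [241, 240, 237], [249, 248, 247], [255, 255, 254], [255, 255, 254], [255, 255, 254], [255, 255, 255], [236, 228, 217], [239, 231, 220], [239, 231, 222], [197, 189, 171]]
```

Run:
```python
from h import *
import pickle
c=pickle.load(open("wt.pkl","rb"));g=c["img"].astype(int)
m=((g.min(2)>140)).astype(np.uint8)*255; m[:40]=0;m[262:]=0;m[:,:268]=0;m[:,365:]=0
m=cv2.morphologyEx(m,cv2.MORPH_OPEN,np.ones((2,2)));m=cv2.morphologyEx(m,cv2.MORPH_CLOSE,np.ones((5,5)))
k=max(cv2.findContours(m,0,1)[0],key=cv2.contourArea)
P=np.array([onz(c,u+.5,v+.5,.015)[:2] for u,v in k[:,0]],np.float32)
r=cv2.minAreaRect(P*1000);print(r,cv2.boxPoints(r))
b=((g[195:246,285:345].min(2)>246)).astype(np.uint8)
b=cv2.morphologyEx(b,cv2.MORPH_OPEN,np.ones((5,5)))
k=max(cv2.findContours(b,0,1)[0],key=cv2.contourArea);(u,v),rr=cv2.minEnclosingCircle(k);print(u+285,v+195,rr,onz(c,u+285.5,v+195.5,.016))
```

```text
((429.2567138671875, 320.3433837890625), (68.29981231689453, 206.7515106201172), 1.3924108743667603) [[392.6049  422.85876]
 [397.62888 216.16832]
 [465.90854 217.828  ]
 [460.88455 424.51843]]
313.6144275665283 225.0024871826172 13.969841003417969 [0.42780959 0.24052474 0.016     ]
```

```bash
python3 -m creep '[[1,[-0.8,0.2,-0.6],[0,0,0]],[1,[-0.8,0.2,-0.6],[0,0,0]],[1,[-0.8,0.4,-0.6],[0,0,0]],[1,[-0.8,0.4,0],[0,0,0]],[1,[-0.8,0.5,0],[0,0,0]],[1,[-0.8,0.5,0],[0,0,0]],[1,[-0.8,0.5,0],[0,0,0]],[1,[-0.8,0.5,0],[0,0,0]],[1,[-0.8,0.5,0],[0,0,0]],[1,[-0.8,0.5,0],[0,0,0.03]],[1,[0,0,0],[0,0,0]],[1,[0,0,0],[0,0,0]]]' >/dev/null; python3 -c "
from h import *
import pickle
plan([.60,-.087,.30],90)
c=wcam();pickle.dump(c,open('wl.pkl','wb'));cv2.imwrite('pics/wl.png',c['img'])"
```

```text
pos [ 0.5994 -0.0373  0.4013] yaw 90.07 shift [-1.244  0.014  2.531] turn 0.009 t 3.7
```

View pics/wl.png

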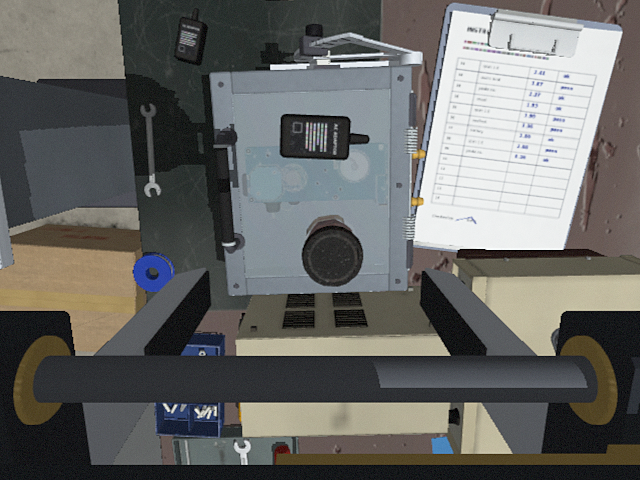

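The lid view shows the jar's cap at (332,256), the adaptor block at (316,137) with its boot to the right (368,140), the handle sleeve from (223,150) to (228,240), and the quadrant with its index clamp near (314,35). Next I'll measure all of these.

Run:
```python
from h import *
import pickle
c=pickle.load(open("wl.pkl","rb"));g=c["img"]
m=((g.max(2)<85)*255).astype(np.uint8)
def big(x0,x1,y0,y1):
    s=np.zeros_like(m);s[y0:y1,x0:x1]=m[y0:y1,x0:x1];s=cv2.morphologyEx(s,cv2.MORPH_CLOSE,np.ones((9,9)))
    return max(cv2.findContours(s,0,1)[0],key=cv2.contourArea)
k=big(295,368,215,292);print("jar bbox",cv2.boundingRect(k),cv2.minEnclosingCircle(k))
P=np.array([onz(c,u+.5,v+.5,.19)[:2] for u,v in k[:,0]],np.float32)*1000
print("jar",cv2.fitEllipse(P),cv2.minEnclosingCircle(P))
k=big(270,380,105,170);
P=np.array([onz(c,u+.5,v+.5,.14)[:2] for u,v in k[:,0]],np.float32)*1000
r=cv2.minAreaRect(P);print("adaptor all",r)
B=np.array([p for p,(u,v) in zip(P,k[:,0]) if u<345],np.float32);r=cv2.minAreaRect(B);print("block<345",r,cv2.boxPoints(r))
k=big(216,238,150,240);
P=np.array([onz(c,u+.5,v+.5,.152)[:2] for u,v in k[:,0]],np.float32)*1000;print("sleeve",cv2.minAreaRect(P))
f=((g[...,0]>110)*255).astype(np.uint8)
for u,v in((211,72),(410,66),(229,294),(411,287)):print("lid corner",onz(c,u,v,.11))
```

```text
jar bbox (302, 219, 61, 68) ((331.9717712402344, 252.65797424316406), 33.71913146972656)
jar ((614.948974609375, -84.0548095703125), (57.066429138183594, 65.66338348388672), 9.762904167175293) ((615.5031127929688, -83.44658660888672), 33.50863265991211)
adaptor all ((607.77294921875, 24.48482894897461), (43.07925796508789, 89.6029281616211), 87.71037292480469)
block<345 ((596.1331176757812, 24.913803100585938), (43.10270690917969, 66.25592041015625), 87.85684967041016) [[562.22235     4.6163864]
 [628.43195     2.1386604]
 [630.0439     45.21122  ]
 [563.8343     47.688946 ]]
sleeve ((508.5499572753906, -33.68476486206055), (91.97257232666016, 21.877151489257812), 87.73131561279297)
lid corner [0.4891957  0.09078132 0.11      ]
lid corner [0.69685332 0.09719374 0.11      ]
lid corner [ 0.49709392 -0.15600066  0.11      ]
lid corner [ 0.71137923 -0.1465152   0.11      ]
```

```bash
python3 -m creep '[[1,[-0.4,0.13,0.6],[0,0,0]],[1,[-0.4,0.13,0.8],[0,0,0]],[1,[-0.4,0.13,0.9],[0,0,0]],[1,[0,0,0.8],[0,0,0]],[1,[0,0,0],[0,0,0]]]' 20 >/dev/null; python3 -c "
from h import *
import pickle
c=pickle.load(open('wl.pkl','rb'));p=onz(c,332.5,256,.19);print(p)
plan([*p[:2],.145],90)"
```

```text
[ 0.61532953 -0.08562981  0.19      ]
pos [ 0.6142 -0.0851  0.276 ] yaw 90.08 shift [-0.016  0.037  3.276] turn 0.01 t 4.375
```

```bash
python3 -m creep '[[1,[0,0.03,0.8],[0,0,0]],[1,[0,0,0.8],[0,0,0]],[1,[0,0,0.8],[0,0,0]],[1,[0,0,0.6],[0,0,0]],[1,[0,0,0.2],[0,0,0]],[1,[0,0,0],[0,0,0]],[0.3,[0,0,0],[0,0,0]],[0.3,[0,0,0],[0,0,0]],[0.3,[0,0,0],[0,0,0]],[0.3,[0,0,0],[0,0,0]],[0.3,[0,0,0],[0,0,0]]]' 20
```

```text
time_s: 5.75
eef_pos: [0.6165, -0.0866, 0.1496]
eef_rot: [[0.0, 1.0, 0.0], [1.0, -0.0, -0.0], [-0.0, 0.0, -1.0]]
contact_force: [-0.4, 0.6, 2.5]
width: 0.059
gripper_force: 20.0
```

```bash
python3 -m creep '[[0.3,[0,0,-0.4],[0,0,0]],[0.3,[0,0,-0.8],[0,0,0]],[0.3,[0,0,-0.9],[0,0,0]],[0.3,[0,0,-0.9],[0,0,0]],[0.3,[0,0,-0.7],[0,0,0]],[0.3,[0.5,-0.2,0],[0,0,0]],[0.3,[0.9,-0.4,0],[0,0,0]],[0.3,[0.9,-0.4,0],[0,0,0]],[0.3,[0.9,-0.4,0],[0,0,0]],[0.3,[0.9,-0.4,0],[0,0,0]],[0.3,[0.9,-0.4,0],[0,0,0]],[0.3,[0.9,-0.4,0],[0,0,0]]]'; python3 -m creep '[[0.3,[0.9,-0.4,0],[0,0,0]],[0.3,[0.9,-0.4,0],[0,0,0]],[0.3,[0.9,-0.4,0],[0,0,0]],[0.3,[0.9,-0.3,0],[0,0,0]],[0.3,[0.9,-0.3,0],[0,0,-0.17]],[0.3,[0.9,0,0],[0,0,0]],[0.3,[0.5,0,0],[0,0,0]],[0.3,[0,0,0],[0,0,0]],[0.3,[0,0,0],[0,0,0]]]'; python3 -c "
from h import *
plan([.4276,.3903,.08],91.4)"
```

```text
time_s: 7.25
eef_pos: [0.5118, 0.1503, 0.2984]
eef_rot: [[0.001, 1.0, 0.001], [1.0, -0.001, 0.0], [0.0, 0.001, -1.0]]
contact_force: [1.4, 0.6, -3.3]
width: 0.0587
gripper_force: 20.0
time_s: 8.38
eef_pos: [0.4397, 0.3842, 0.2977]
eef_rot: [[-0.022, 1.0, 0.0], [1.0, 0.022, -0.0], [-0.001, 0.0, -1.0]]
contact_force: [0.0, 0.0, -2.8]
width: 0.0588
gripper_force: 20.0
pos [0.4397 0.3842 0.2977] yaw 91.26 shift [ 0.162 -0.301  5.442] turn -0.017 t 8.375
```

```bash
python3 -m creep '[[0.3,[0.16,-0.3,0.8],[0,0,-0.02]],[0.3,[0,0,0.9],[0,0,0]],[0.3,[0,0,0.9],[0,0,0]],[0.3,[0,0,0.9],[0,0,0]],[0.3,[0,0,0.9],[0,0,0]],[0.3,[0,0,0.7],[0,0,0]],[0.3,[0,0,0],[0,0,0]],[0.3,[0,0,0],[0,0,0]]]'; python3 -c "
from h import *
plan([.4276,.3903,.0445],91.4)
c=wcam();cv2.imwrite('pics/wj.png',c['img'])"
```

```text
time_s: 9.38
eef_pos: [0.4279, 0.3914, 0.0949]
eef_rot: [[-0.026, 1.0, 0.001], [1.0, 0.026, 0.001], [0.001, 0.001, -1.0]]
contact_force: [-0.4, 1.0, -2.2]
width: 0.0587
gripper_force: 20.0
pos [0.4279 0.3914 0.0949] yaw 91.46 shift [-0.03  -0.009  1.259] turn 0.008 t 9.375
```

View pics/wj.png

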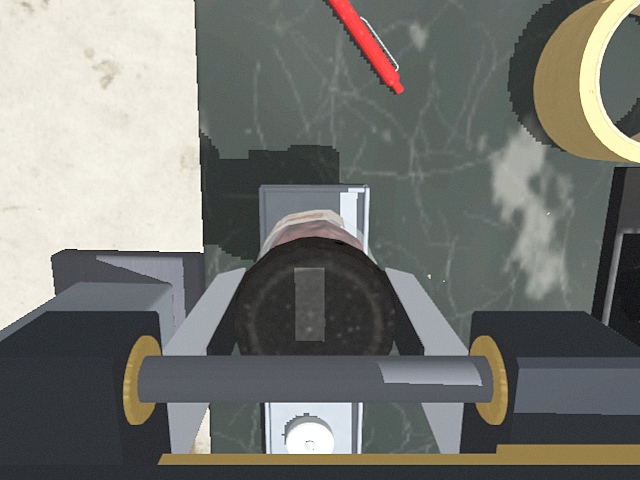

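The jar hangs upright over the tray's +y end, with its cap centred near (316,316). The far rim is at row 185 and the sensor cap is at (310,436).

```bash
python3 - <<'E'
from h import *
c=wcam()
print(onz(c,316,317,.135),onz(c,315,186,.015),onz(c,261,187,.015),onz(c,368,186,.015),onz(c,309.5,437,.016))
E
python3 -m creep '[[0.3,[0,0,0.6],[0,0,0]],[0.3,[0,0,0.3],[0,0,0]],[0.3,[0,0,0.15],[0,0,0]],[0.3,[0,0,0.1],[0,0,0]],[0.3,[0,0,0],[0,0,0]],[0.3,[0,0,0],[0,0,0]]]'
```

```text
[0.42745551 0.39388804 0.135     ] [0.42625104 0.42623048 0.015     ] [0.39315966 0.42471188 0.015     ] [0.45872987 0.42711854 0.015     ] [0.42722261 0.24865833 0.016     ]
time_s: 10.22
eef_pos: [0.4272, 0.3917, 0.0478]
eef_rot: [[-0.026, 1.0, 0.0], [1.0, 0.026, 0.0], [0.0, 0.0, -1.0]]
contact_force: [-0.3, 0.7, -2.7]
width: 0.0585
gripper_force: 20.0
```

```bash
python3 -m creep '[[0.3,[-0.03,0,0.08],[0,0,0]],[0.3,[0,0,0.06],[0,0,0]],[0.3,[0,0,0],[0,0,0]],[0.3,[0,0,0],[0,0,0]]]'
```

```text
time_s: 10.72
eef_pos: [0.4272, 0.3905, 0.0424]
eef_rot: [[-0.026, 1.0, 0.0], [1.0, 0.026, 0.0], [0.0, 0.0, -1.0]]
contact_force: [-2.8, -1.8, 8.6]
width: 0.059
gripper_force: 20.0
```

```bash
python3 -m creep '[[0.75,[0,0,0],[0,0,0]],[0.9,[0,0,0],[0,0,0]],[1,[0,0,0],[0,0,0]],[1,[0,0,0],[0,0,0]],[1,[0,0,-0.6],[0,0,0]],[1,[0,0,-0.9],[0,0,0]],[1,[0,0,-0.9],[0,0,0]],[1,[0,0,-0.9],[0,0,0]],[1,[-0.6,0.2,-0.9],[0,0,0]],[1,[-0.8,0.2,-0.9],[0,0,0]],[1,[-0.8,0.2,-0.9],[0,0,0]],[1,[-0.8,0.2,0],[0,0,0]]]'; python3 -c "
from h import *
plan([.43,.28,.33],91.4)
c=wcam();cv2.imwrite('pics/wj2.png',c['img'])"
```

```text
time_s: 12.22
eef_pos: [0.4634, 0.2706, 0.2845]
eef_rot: [[-0.026, 1.0, 0.003], [1.0, 0.026, 0.003], [0.003, 0.003, -1.0]]
contact_force: [0.2, 0.1, -0.5]
width: 0.0941
gripper_force: 0.0
pos [0.4634 0.2706 0.2845] yaw 91.5 shift [ 0.259 -0.824 -1.141] turn 0.013 t 12.225
```

View pics/wj2.png

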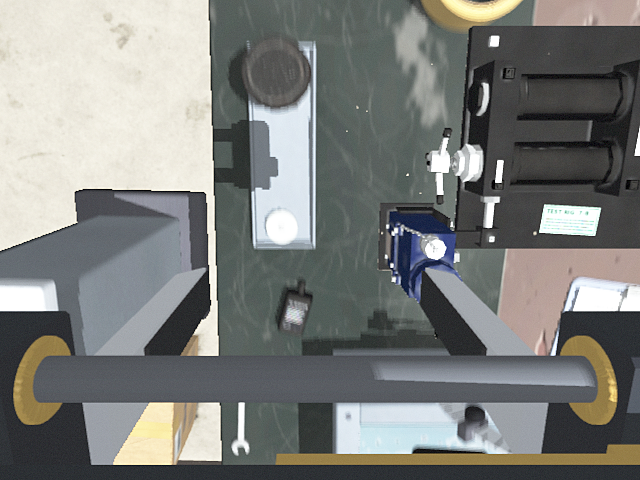

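The jar stands in the tray's +y end with its cap at (277,72), and the sensor cap is unmoved at (281,226).

```bash
python3 - <<'E'
from h import *
c=wcam();T=np.array([.4293,.3203]);A=np.array([[.9997,.0243],[-.0243,.9997]])
for u,v,z in((277.5,73,.083),(281.5,226.5,.016),(248,41.5,.015),(315.5,41.5,.015),(253,248,.015),(315.5,248,.015)):
    p=onz(c,u,v,z);print(p,A@(p[:2]-T))
E
python3 -m creep '[[1,[-0.8,0.4,0],[0,0,0]],[1,[-0.9,0.5,0],[0,0,0]],[1,[-0.9,0.5,0],[0,0,0]],[1,[-0.9,0.5,0],[0,0,0]],[1,[-0.9,0.5,0],[0,0,0]],[1,[-0.9,0.5,0],[0,0,0]],[1,[-0.85,0.47,0],[0,0,0]],[1,[0,0,0],[0,0,-0.9]],[1,[0,0,0],[0,0,-0.9]],[1,[0,0,0],[0,0,-0.9]],[1,[0,0,0],[0,0,-0.9]],[1,[0,0,0],[0,0,-0.9]]]' >/dev/null;python3 -m creep '[[1,[0,0,0],[0,0,-0.9]],[1,[0,0,0],[0,0,-0.9]],[1,[0,0,0],[0,0,-0.9]],[1,[0,0,0],[0,0,-0.9]],[1,[0,0,0],[0,0,-0.9]],[1,[0,0,0],[0,0,-0.9]],[1,[0,0,0],[0,0,-0.9]],[1,[0,0,0],[0,0,0]]]' >/dev/null; python3 -c "
from h import *
plan([.598,.0247,.22],177.9)
"
```

```text
[0.42951095 0.38084176 0.083     ] [0.00168205 0.06051847]
[0.42858562 0.23367681 0.016     ] [-0.0028191  -0.08657984]
[0.39477169 0.41800171 0.015     ] [-0.0321438   0.09851144]
[0.46082868 0.4195637  0.015     ] [0.03393133 0.09846778]
[0.39748731 0.20868169 0.015     ] [-0.03451547 -0.11081177]
[0.46580056 0.21026517 0.015     ] [ 0.03381576 -0.11088879]
pos [0.6034 0.0292 0.2816] yaw 177.89 shift [ 0.13  -0.119  1.54 ] turn -0.001 t 14.825
```

```bash
python3 - <<'E'
from h import *
import pickle
c=pickle.load(open("wl.pkl","rb"))
for u,v in((314,35),(372,42),(410,56)):
    o,d=ray(c,u,v);print(u,v,np.round(o+d*(.112-o[1])/d[1],3))
c=wcam();cv2.imwrite("pics/wa.png",c["img"])
E
python3 -m creep '[[1,[0.1,-0.11,0.4],[0,0,0]],[1,[0.03,-0.01,0.4],[0,0,0]],[1,[0,0,0.4],[0,0,0]],[1,[0,0,0],[0,0,0]],[1,[0,0,0],[0,0,0]]]'
```

```text
314 35 [0.597 0.112 0.181]
372 42 [0.651 0.112 0.152]
410 56 [0.703 0.112 0.079]
time_s: 15.5
eef_pos: [0.5983, 0.0243, 0.2341]
eef_rot: [[-0.999, 0.037, 0.0], [0.037, 0.999, -0.0], [-0.0, -0.0, -1.0]]
contact_force: [0.2, 0.6, 0.8]
width: 0.0941
gripper_force: 0.0
```

View pics/wa.png

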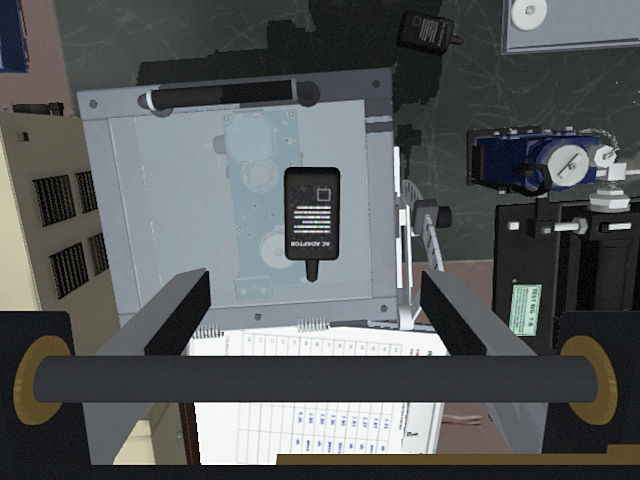

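The adaptor block spans columns 285–340 and rows 167–260, boot tip at (312,281). The index clamp is at about (425,217), well below the gripper body's lowest height.

```bash
python3 - <<'E'
from h import *
T=None
c=camera("wrist");T=np.array(c["tool_from_camera"]);a=np.radians(177.89)
Rt=np.array([[np.cos(a),-np.sin(a)*-1,0],[np.sin(a),-np.cos(a),0],[0,0,-1.]])
R=Rt@T[:3,:3];p=Rt@T[:3,3]+[.6034,.0292,.2816];c["R"]=R.T;c["t"]=-R.T@p
for u,v in((285,168),(340,168),(340,260),(285,260)):print(np.round(onz(c,u,v,.14),4))
E
python3 -m creep '[[1,[0,0,0.8],[0,0,0]],[1,[0,0,0.8],[0,0,0]],[1,[0,0,0.6],[0,0,0]],[1,[0,0,0.3],[0,0,0]],[1,[0,0,0.15],[0,0,0]],[1,[0,0,0],[0,0,0]],[1,[0,0,0],[0,0,0]]]'
```

```text
[0.5597 0.0069 0.14  ]
[0.5611 0.0481 0.14  ]
[0.633  0.0466 0.14  ]
[0.6315 0.0032 0.14  ]
time_s: 16.42
eef_pos: [0.5985, 0.0243, 0.1287]
eef_rot: [[-0.999, 0.036, 0.001], [0.036, 0.999, 0.0], [-0.001, 0.0, -1.0]]
contact_force: [-0.2, -0.4, -0.1]
width: 0.0941
gripper_force: 0.0
```

```bash
python3 -m creep '[[1,[0,0,0.08],[0,0,0]],[1,[0,0,0],[0,0,0]],[0.2,[0,0,0],[0,0,0]],[0.2,[0,0,0],[0,0,0]],[0.2,[0,0,0],[0,0,0]],[0.2,[0,0,0],[0,0,0]],[0.2,[0,0,0],[0,0,0]],[0.2,[0,0,0],[0,0,0]]]' 30; python3 -m creep '[[0.2,[0,0,-0.3],[0,0,0]],[0.2,[0,0,-0.6],[0,0,0]],[0.2,[0,0,-0.8],[0,0,0]],[0.2,[0,0,-0.8],[0,0,0]],[0.2,[0,0,-0.8],[0,0,0]],[0.2,[0,0,-0.4],[0,0,0]]]'
```

```text
time_s: 17.42
eef_pos: [0.5981, 0.0243, 0.1247]
eef_rot: [[-0.999, 0.036, -0.0], [0.036, 0.999, -0.0], [0.0, -0.0, -1.0]]
contact_force: [0.6, 0.1, 0.5]
width: 0.0431
gripper_force: 29.9
time_s: 18.18
eef_pos: [0.5985, 0.0241, 0.2749]
eef_rot: [[-0.999, 0.037, 0.002], [0.037, 0.999, 0.0], [-0.002, 0.0, -1.0]]
contact_force: [-0.1, 0.2, -0.7]
width: 0.0434
gripper_force: 29.8
```

```bash
python3 -m creep '[[0.2,[0.3,0.5,0],[0,0,0]],[0.2,[0.5,0.85,0],[0,0,0]],[0.2,[0.55,0.85,0],[0,0,0]],[0.2,[0.55,0.85,0],[0,0,0]],[0.2,[0.55,0.85,0],[0,0,0]],[0.2,[0.55,0.85,0],[0,0,0]],[0.2,[0.55,0.85,0],[0,0,0]],[0.2,[0.5,0.85,0],[0,0,0]],[0.2,[0.45,0.75,0],[0,0,0]],[0.2,[0,0,0],[0,0,0.9]],[0.2,[0,0,0],[0,0,0.9]],[0.2,[0,0,0],[0,0,0.9]]]'; python3 -m creep '[[0.2,[0,0,0],[0,0,0.9]],[0.2,[0,0,0],[0,0,0.9]],[0.2,[0,0,0],[0,0,0.9]],[0.2,[0,0,0],[0,0,0.9]],[0.2,[0,0,0],[0,0,0.9]],[0.2,[0,0,0],[0,0,0.9]],[0.2,[0,0,0],[0,0,0.9]],[0.2,[0,0,0],[0,0,0.9]],[0.2,[0,0,0],[0,0,0.9]],[0.2,[0,0,0],[0,0,0]],[0.2,[0,0,0],[0,0,0]]]' >/dev/null; python3 -c "
from h import *
plan([.4294,.3178,.08],91.4)"
```

```text
time_s: 19.68
eef_pos: [0.4285, 0.3185, 0.2724]
eef_rot: [[-0.914, 0.406, -0.001], [0.406, 0.914, -0.001], [0.0, -0.001, -1.0]]
contact_force: [0.2, 0.2, -1.3]
width: 0.0435
gripper_force: 29.8
pos [0.4286 0.3186 0.2725] yaw 91.68 shift [-0.019  0.021  4.814] turn 0.035 t 21.05
```

```bash
python3 -m creep '[[0.2,[0,0.02,0.6],[0,0,0.03]],[0.2,[0,0,0.9],[0,0,0]],[0.2,[0,0,0.9],[0,0,0]],[0.2,[0,0,0.9],[0,0,0]],[0.2,[0,0,0.7],[0,0,0]],[0.2,[0,0,0.4],[0,0,0]],[0.2,[0,0,0],[0,0,0]],[0.2,[0,0,0],[0,0,0]]]'; python3 -c "
from h import *
plan([.4294,.3178,.0185],91.4)
c=wcam();cv2.imwrite('pics/wa2.png',c['img'])"
```

```text
time_s: 22.05
eef_pos: [0.43, 0.319, 0.0976]
eef_rot: [[-0.023, 1.0, 0.001], [1.0, 0.023, 0.001], [0.001, 0.001, -1.0]]
contact_force: [0.2, 0.3, -1.2]
width: 0.0432
gripper_force: 29.8
pos [0.43   0.319  0.0976] yaw 91.29 shift [-0.031 -0.017  1.978] turn -0.013 t 22.05
```

View pics/wa2.png

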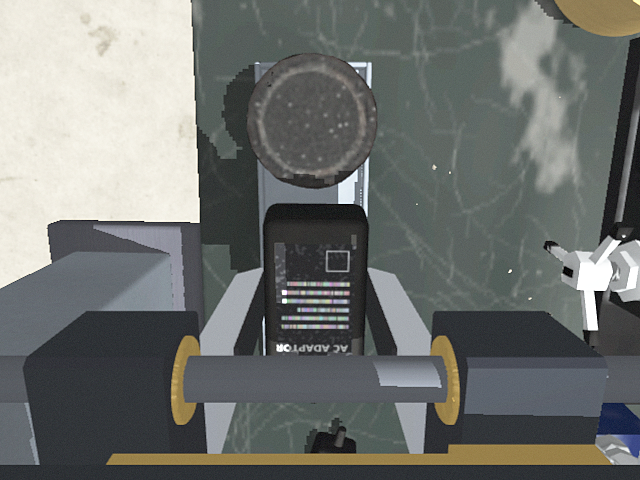

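The adaptor is held flat and lined up, its end at row 205 and columns 265–368. The jar stands in the tray with its cap centred near (312,120).

```bash
python3 - <<'E'
from h import *
c=wcam();T=np.array([.4293,.3203]);A=np.array([[.9997,.0243],[-.0243,.9997]])
for u,v,z in((312.5,120.5,.083),(316,221,.1126),(255,62,.015),(372,62,.015)):
    p=onz(c,u,v,z);print(p,A@(p[:2]-T))
E
python3 -m creep '[[0.2,[-0.03,-0.02,0.5],[0,0,-0.01]],[0.2,[0,0,0.7],[0,0,0]],[0.2,[0,0,0.4],[0,0,0]],[0.2,[0,0,0],[0,0,0]],[0.2,[0,0,0],[0,0,0]]]'
```

```text
[0.42648749 0.39036057 0.083     ] [-0.00110919  0.0701079 ]
[0.42894169 0.35099051 0.1126    ] [0.00038758 0.03069001]
[0.3919673  0.42432795 0.015     ] [-0.03479362  0.10490393]
[0.45980625 0.42595816 0.015     ] [0.03306459 0.10488516]
time_s: 22.78
eef_pos: [0.4292, 0.3178, 0.0335]
eef_rot: [[-0.024, 1.0, 0.001], [1.0, 0.024, 0.001], [0.001, 0.001, -1.0]]
contact_force: [-0.2, 0.0, -0.7]
width: 0.0431
gripper_force: 29.8
```

```bash
python3 -m creep '[[0.2,[0.05,0,0.15],[0,0,0]],[0.2,[0,0,0.14],[0,0,0]],[0.2,[0,0,0.06],[0,0,0]],[0.2,[0,0,0.04],[0,0,0]],[0.2,[0,0,0],[0,0,0]],[0.2,[0,0,0],[0,0,0]]]'
```

```text
time_s: 23.52
eef_pos: [0.4286, 0.3193, 0.0177]
eef_rot: [[-0.023, 1.0, -0.0], [1.0, 0.023, 0.0], [0.0, -0.0, -1.0]]
contact_force: [-7.0, -3.9, 18.0]
width: 0.0434
gripper_force: 30.7
```

```bash
python3 -m creep '[[0.2,[0,0,-0.02],[0,0,0]],[0.6,[0,0,-0.02],[0,0,0]],[0.75,[0,0,0],[0,0,0]],[0.75,[0,0,0],[0,0,0]],[0.75,[0,0,-0.4],[0,0,0]],[0.75,[0,0,-0.9],[0,0,0]],[0.75,[0,0,-0.9],[0,0,0]],[0.75,[0,0,-0.9],[0,0,0]],[0.75,[0,0,-0.9],[0,0,0]],[1,[-0.2,0,-0.9],[0,0,0]],[1,[0,0,0],[0,0,0]],[1,[0,0,0],[0,0,0]]]'; python3 -c "
from h import *
c=wcam();cv2.imwrite('pics/wa3.png',c['img'])
T=np.array([.4293,.3203]);A=np.array([[.9997,.0243],[-.0243,.9997]])
import pickle;pickle.dump(c,open('wa3.pkl','wb'))
plan([.5085,-.0336,.26],91.6)"
```

```text
time_s: 25.02
eef_pos: [0.4286, 0.3113, 0.2148]
eef_rot: [[-0.024, 1.0, 0.0], [1.0, 0.024, 0.0], [0.0, 0.0, -1.0]]
contact_force: [-0.1, 0.3, -0.0]
width: 0.093
gripper_force: 0.0
pos [0.4285 0.3113 0.2143] yaw 91.35 shift [-8.668  1.796 -1.139] turn -0.031 t 25.075
```

View pics/wa3.png

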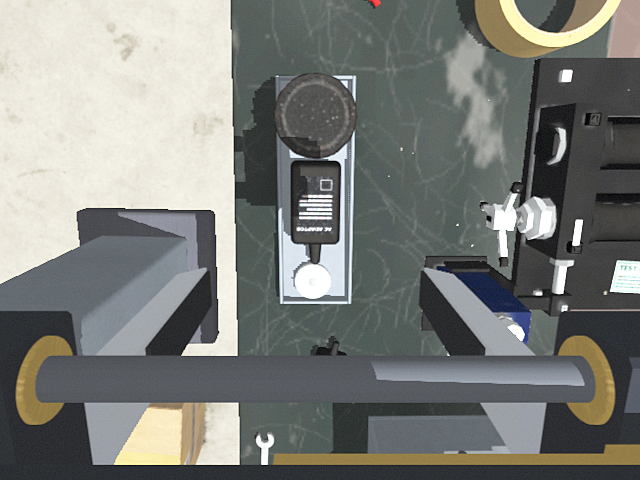

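Jar, adaptor and cap sit in a row inside the tray: jar (316,115), adaptor (316,203), cap (312,281). I have used my ten pictures, so the rest is by numbers. Next is the index angle, from blobs in the two stored views.

```bash
python3 - <<'E'
from h import *
for n,(x0,x1,y0,y1) in(("wl",(255,430,10,80)),("wa",(385,470,140,335))):
    g=cv2.imread(f"pics/{n}.png")[y0:y1,x0:x1]
    for nm,m in(("dark",g.max(2)<48),("white",g.min(2)>215)):
        k,l,s,ct=cv2.connectedComponentsWithStats(m.astype(np.uint8))
        for i in range(1,k):
            if s[i,4]>12: print(n,nm,"bbox",s[i,0]+x0,s[i,1]+y0,s[i,2],s[i,3],"A",s[i,4],"c",np.round(ct[i]+[x0,y0],1))
E
python3 -m creep '[[1,[-0.5,0,-0.7],[0,0,0]],[1,[-0.8,0.1,-0.6],[0,0,0]],[1,[-0.9,0.2,0],[0,0,0]],[1,[-0.9,0.2,0],[0,0,0]],[1,[-0.9,0.2,0],[0,0,0]],[1,[-0.9,0.2,0],[0,0,0]],[1,[-0.9,0.2,0],[0,0,0]],[1,[-0.9,0.2,0],[0,0,0]],[1,[-0.9,0.2,0],[0,0,0]],[1,[-0.9,0.3,0],[0,0,0]],[1,[0,0,0],[0,0,0]],[1,[0,0,0],[0,0,0]]]' >/dev/null
python3 - <<'E'
from h import *
import pickle
c=wcam();pickle.dump(c,open("wh.pkl","wb"));cv2.imwrite("pics/wh.png",c["img"])
plan([.508,-.0336,.2],91.6)
for n in("top","side"):
    d=camera(n);pickle.dump(d,open(n+"1.pkl","wb"))
E
```

```text
wl dark bbox 255 10 11 21 A 60 c [258.5  19.1]
wl dark bbox 261 19 7 11 A 28 c [264.2  23.6]
wl dark bbox 305 24 18 13 A 212 c [313.9  30.1]
wl dark bbox 255 35 10 8 A 25 c [259.1  37.8]
wl dark bbox 299 37 4 8 A 14 c [300.4  40.9]
wl dark bbox 370 37 10 4 A 13 c [374.9  38.6]
wl dark bbox 255 42 54 28 A 617 c [271.5  55.6]
wl dark bbox 299 46 23 10 A 45 c [305.6  52. ]
wl dark bbox 358 51 12 2 A 14 c [364.   51.9]
wl dark bbox 331 59 48 3 A 85 c [354.3  59.9]
wl white bbox 327 53 56 4 A 78 c [355.4  55. ]
wl white bbox 410 52 10 11 A 94 c [414.7  57.1]
wl white bbox 317 60 71 8 A 278 c [354.2  63.6]
wl white bbox 271 64 38 6 A 150 c [288.8  66.3]
wa dark bbox 395 140 27 39 A 335 c [406.5 150.6]
wa dark bbox 466 140 4 46 A 166 c [467.6 161.3]
wa dark bbox 411 200 13 27 A 65 c [414.6 211.9]
wa dark bbox 436 206 16 23 A 296 c [443.8 217.1]
wa dark bbox 401 226 3 36 A 52 c [402.3 241.3]
wa dark bbox 420 271 50 64 A 1598 c [440.5 309.7]
wa white bbox 394 147 6 50 A 186 c [396.4 169.9]
wa white bbox 407 206 5 81 A 156 c [408.8 247.1]
wa white bbox 399 210 7 16 A 81 c [402.1 217.2]
wa white bbox 396 238 6 50 A 188 c [398.7 262.4]
wa white bbox 401 308 20 21 A 154 c [407.4 321.7]
wa white bbox 385 330 52 5 A 137 c [403.6 332.9]
pos [ 0.5085 -0.0259  0.2662] yaw 91.41 shift [-0.193 -0.016  1.654] turn -0.024 t 26.625
```

Run:
```python
from h import *
import pickle
cl=pickle.load(open("wl.pkl","rb"));ca=dict(cl)
T=np.array(cl["tool_from_camera"]);a=np.radians(177.89)
Rt=np.array([[np.cos(a),np.sin(a),0],[np.sin(a),-np.cos(a),0],[0,0,-1.]])
R=Rt@T[:3,:3];p=Rt@T[:3,3]+[.6034,.0292,.2816];ca["R"]=R.T;ca["t"]=-R.T@p
def tri(ua,ub):
    o1,d1=ray(cl,*ua);o2,d2=ray(ca,*ub);s=np.linalg.lstsq(np.c_[d1,-d2],o2-o1,rcond=None)[0]
    A,B=o1+d1*s[0],o2+d2*s[1];return (A+B)/2,np.linalg.norm(A-B)
yaw=np.radians(1.85);ex=np.array([np.cos(yaw),np.sin(yaw)]);ey=np.array([-ex[1],ex[0]]);C=np.array([.598,-.0305])
def ch(X):
    q=np.array([ex@(X[:2]-C),ey@(X[:2]-C),X[2]])*1000;dx,dz=105-q[0],q[2]-105
    return np.round(q,1),"r",round(np.hypot(dx,dz),1),"ang",round(np.degrees(np.arctan2(dz,dx)),1)
X,e=tri((314.4,30.6),(444.3,217.6));print("knob",X,e,ch(X))
for nm,u,v in(("blade",402.6,217.7),("clamp",415,212)):
  for yy in(125,130,136):
    o,d=ray(ca,u,v);n=np.r_[ey,0];s=(ey@C+yy/1000-n@o)/(n@d);print(nm,yy,ch(o+d*s))
# lines on chamber for check
for nm,X in(("hingeL",[105,125,110]),("frontL",[-105,125,110]),("hingeR",[105,-125,110]),("frontR",[-105,-125,110])):
    w=np.r_[C+ex*X[0]/1000+ey*X[1]/1000,X[2]/1000];print(nm,proj(cl,w),proj(ca,w))
```

```text
knob [0.59728039 0.11738424 0.17416199] 0.0008176503469212608 (array([  4.1, 147.8, 174.2]), 'r', np.float64(122.4), 'ang', np.float64(34.4))
blade 125 (array([  7.9, 125. , 146.3]), 'r', np.float64(105.5), 'ang', np.float64(23.0))
blade 130 (array([ 13.3, 130. , 120.7]), 'r', np.float64(93.0), 'ang', np.float64(9.7))
blade 136 (array([ 19.8, 136. ,  89.9]), 'r', np.float64(86.6), 'ang', np.float64(-10.0))
clamp 125 (array([ -4.1, 125. , 188.1]), 'r', np.float64(137.2), 'ang', np.float64(37.3))
clamp 130 (array([  0.3, 130. , 165.9]), 'r', np.float64(121.1), 'ang', np.float64(30.2))
clamp 136 (array([  5.6, 136. , 139.2]), 'r', np.float64(105.1), 'ang', np.float64(19.0))
hingeL [412.00897603  65.35990758] [396.61474472 316.47517911]
frontL [210.81769703  71.73155898] [390.44816866  66.34807381]
hingeR [407.00491992 291.42105367] [119.22189779 333.68209117]
frontR [229.10250671 296.24654179] [72.67708729 89.23256457]
```

Run:
```python
from h import *
import pickle
cl=pickle.load(open("wl.pkl","rb"));ca=dict(cl);cw=pickle.load(open("wh.pkl","rb"))
T=np.array(cl["tool_from_camera"]);a=np.radians(177.89)
Rt=np.array([[np.cos(a),np.sin(a),0],[np.sin(a),-np.cos(a),0],[0,0,-1.]])
R=Rt@T[:3,:3];p=Rt@T[:3,3]+[.6034,.0292,.2816];ca["R"]=R.T;ca["t"]=-R.T@p
yaw=np.radians(1.85);ex=np.array([np.cos(yaw),np.sin(yaw)]);ey=np.array([-ex[1],ex[0]]);C=np.array([.598,-.0305])
def w(X): return np.r_[C+ex*X[0]/1000+ey*X[1]/1000,X[2]/1000]
def P(n,r,a,y):
    a=np.radians(a);X=w([105-r*np.cos(a),y,105+r*np.sin(a)]);print(n,r,y,*[np.round(proj(c,X)) for c in(cl,ca,cw)])
for y in(125,130,136):
    for r in(100,110,122): P("idx34.4",r,34.4,y)
    P("ptr0",100,0,y);P("ptr3",100,3,y)
g=cw["img"]
for nm,m in(("dark",g.max(2)<48),("white",g.min(2)>205)):
    k,l,s,ct=cv2.connectedComponentsWithStats(m.astype(np.uint8))
    for i in range(1,k):
        x,y,_,_,A=s[i]
        if A>12 and 180<ct[i][0]<460 and ct[i][1]<180: print(nm,s[i],np.round(ct[i],1))
```

```text
idx34.4 100 125 [335.  59.] [407. 241.] [495.  46.]
idx34.4 110 125 [326.  59.] [409. 232.] [485.  44.]
idx34.4 122 125 [315.  58.] [410. 220.] [473.  42.]
ptr0 100 125 [316.  69.] [393. 205.] [441.  61.]
ptr3 100 125 [316.  68.] [394. 206.] [443.  60.]
idx34.4 100 130 [335.  54.] [414. 241.] [496.  37.]
idx34.4 110 130 [326.  53.] [416. 232.] [486.  35.]
idx34.4 122 130 [315.  52.] [418. 220.] [474.  33.]
ptr0 100 130 [316.  64.] [399. 205.] [441.  54.]
ptr3 100 130 [316.  63.] [400. 206.] [444.  53.]
idx34.4 100 136 [335.  47.] [422. 240.] [497.  27.]
idx34.4 110 136 [326.  46.] [424. 231.] [487.  25.]
idx34.4 122 136 [315.  45.] [426. 219.] [474.  22.]
ptr0 100 136 [316.  58.] [406. 204.] [442.  46.]
ptr3 100 136 [316.  57.] [407. 205.] [444.  44.]
dark [197   1   6   6  14] [198.9   3.8]
dark [201   1   5  11  15] [203.3   5.3]
dark [208   0   7   5  14] [211.7   1.9]
dark [ 224    0   56   62 1291] [250.2  28.8]
dark [282   1   9  10  30] [285.2   5.7]
dark [322   0  19  11  66] [331.    4.3]
dark [343   1   9   7  20] [347.9   4. ]
dark [191   2   4   9  16] [192.6   6. ]
dark 
[... 497 characters left out ...]
71  38  10  11  22] [275.3  43.4]
dark [297  41   7   7  13] [300.1  44.5]
dark [285  44   8   6  16] [288.2  46.6]
dark [233  49   6  11  17] [235.7  53.2]
dark [269  49   9  10  25] [273.   52.8]
dark [287  51   8  10  17] [290.4  55.9]
dark [314  51  13  10  31] [318.   56.5]
dark [379  50  41   3  50] [396.5  51.1]
dark [259  55   8   7  18] [262.6  57.8]
dark [304  56   9   4  14] [308.7  58.2]
dark [226  61   8   7  17] [229.9  64.2]
dark [  194    61   102   250 10817] [263.  174.7]
dark [243  63   6   8  14] [246.   66.9]
dark [243  99   8   7  13] [246.5 101.9]
dark [186 104   7  10  28] [189.1 109.3]
dark [301 141  19  24 292] [310.5 154.3]
white [371  53  54   7 305] [396.   56.4]
```

```bash
python3 -m creep '[[1,[0.43,0,0.4],[0,0,-0.05]],[1,[0,0,0.8],[0,0,0]],[1,[0,0,0.8],[0,0,0]],[1,[0,0,0.6],[0,0,0]],[1,[0,0,0.4],[0,0,0]],[1,[0,0,0.3],[0,0,0]],[1,[0,0,0],[0,0,0]],[1,[0,0,0],[0,0,0]]]' 40; python3 -c "
from h import *
plan([.5075,-.0086,.133],91.8)"
```

```text
time_s: 27.72
eef_pos: [0.5088, -0.0095, 0.1352]
eef_rot: [[-0.03, 1.0, 0.001], [1.0, 0.03, 0.0], [0.0, 0.001, -1.0]]
contact_force: [0.8, 0.1, 0.2]
width: 0.0945
gripper_force: 0.0
pos [ 0.5088 -0.0095  0.1352] yaw 91.75 shift [ 0.024 -0.033  0.056] turn -0.007 t 27.725
```

```bash
python3 -m creep '[[0.5,[0,-0.02,0.05],[0,0,0]],[0.3,[0,0,0],[0,0,0]],[0,[0,0,0],[0,0,0]],[0,[0,0,0],[0,0,0]],[0,[0,0,0],[0,0,0]],[0,[0,0,0],[0,0,0]],[0,[0,0,0],[0,0,0]],[0,[0,0,0],[0,0,0]]]' 40; python3 -c "
from h import *
import pickle
plan([.5075,-.0086,.133],91.8)
c=wcam();pickle.dump(c,open('g0.pkl','wb'))"
```

```text
time_s: 28.72
eef_pos: [0.5076, -0.0096, 0.1327]
eef_rot: [[-0.031, 1.0, -0.0], [1.0, 0.031, -0.0], [-0.0, -0.0, -1.0]]
contact_force: [0.1, -0.4, -0.7]
width: 0.0177
gripper_force: 0.0
pos [ 0.5076 -0.0096  0.1327] yaw 91.75 shift [ 0.025 -0.002 -0.008] turn -0.006 t 28.725
```

```bash
python3 -m creep '[[0,[0,0,0],[0,0,0]],[0,[0,0,0],[0,0,0]],[0,[0,0,0],[0,0,0]]]' 40; python3 -m creep '[[0,[0,0.03,-0.1],[0,0,0]],[0,[0,0.06,-0.2],[0,0,0]],[0,[0,0.07,-0.2],[0,0,0]],[0,[0,0.07,-0.2],[0,0,0]],[0,[0,0.07,-0.18],[0,0,0]],[0,[0,0.08,-0.18],[0,0,0]],[0,[0,0,0],[0,0,0]],[0,[0,0,0],[0,0,0]]]'
```

```text
time_s: 29.15
eef_pos: [0.5069, -0.0096, 0.1324]
eef_rot: [[-0.03, 1.0, -0.002], [1.0, 0.03, -0.0], [0.0, -0.002, -1.0]]
contact_force: [-5.3, -0.5, 1.6]
width: 0.0119
gripper_force: 40.0
time_s: 30.15
eef_pos: [0.5221, -0.0091, 0.1748]
eef_rot: [[-0.031, 1.0, -0.002], [1.0, 0.031, -0.0], [0.0, -0.002, -1.0]]
contact_force: [-6.5, 0.4, -4.2]
width: 0.0121
gripper_force: 40.0
```

```bash
python3 -m creep '[[0,[0,0.09,-0.16],[0,0,0]],[0,[0,0.09,-0.16],[0,0,0]],[0,[0,0.1,-0.16],[0,0,0]],[0,[0,0.1,-0.16],[0,0,0]],[0,[0,0.11,-0.16],[0,0,0]],[0,[0,0.11,-0.15],[0,0,0]],[0,[0,0,0],[0,0,0]],[0,[0,0,0],[0,0,0]]]'
python3 - <<'E'
from h import *
import pickle
c=wcam();pickle.dump(c,open('g1.pkl','wb'));cv2.imwrite("pics/g1.png",c["img"])
yaw=np.radians(1.85);ex=np.array([np.cos(yaw),np.sin(yaw)]);ey=np.array([-ex[1],ex[0]]);C=np.array([.598,-.0305])
def w(X): return np.r_[C+ex*X[0]/1000+ey*X[1]/1000,X[2]/1000]
def P(n,r,a,y):
    a=np.radians(a);print(n,r,a,y,np.round(proj(c,w([105-r*np.cos(a),y,105+r*np.sin(a)]))))
for r in(100,122):P("idx",r,34.4,130)
P("knob",122,34.4,148)
for a in(25.8,28):P("ptr",100,a,130)
P("ptr",80,25.8,130)
g=c["img"]
for nm,m in(("dark",g.max(2)<48),("white",g.min(2)>190)):
    k,l,s,ct=cv2.connectedComponentsWithStats(m.astype(np.uint8))
    for i in range(1,k):
        if s[i,4]>14 and 340<ct[i][0]<600 and ct[i][1]<230: print(nm,s[i],np.round(ct[i],1))
E
```

```text
time_s: 31.15
eef_pos: [0.5463, -0.0083, 0.2128]
eef_rot: [[-0.031, 1.0, -0.001], [1.0, 0.031, 0.0], [0.0, -0.001, -1.0]]
contact_force: [-5.5, 0.8, -3.5]
width: 0.012
gripper_force: 40.0
idx 100 0.6003932626860493 130 [461.  52.]
idx 122 0.6003932626860493 130 [432.  47.]
knob 122 0.6003932626860493 148 [435.   5.]
ptr 100 0.45029494701453704 130 [439.  56.]
ptr 100 0.4886921905584123 130 [444.  55.]
ptr 80 0.45029494701453704 130 [467.  59.]
dark [393   0  50  55 824] [420.7  19.1]
dark [501  20  10   5  18] [505.7  21.9]
dark [455  28  15   5  17] [461.9  30.1]
dark [432  57   9   6  29] [435.5  60. ]
white [  535     0   105   337 26225] [597.3 185.8]
white [525   8  11  15  73] [530.   15.4]
white [438  47  84  12 364] [473.7  53.9]
white [421  55  16   3  27] [427.5  56.5]
white [479  66  36   4  89] [500.5  66.9]
```

Run:
```python
from h import *
import pickle
yaw=np.radians(1.85);ex=np.array([np.cos(yaw),np.sin(yaw)]);ey=np.array([-ex[1],ex[0]]);C=np.array([.598,-.0305])
def w(r,a,y):
    a=np.radians(a);X=[105-r*np.cos(a),y,105+r*np.sin(a)];return np.r_[C+ex*X[0]/1000+ey*X[1]/1000,X[2]/1000]
c=camera("side");pickle.dump(c,open("side2.pkl","wb"));s0=pickle.load(open("side.pkl","rb"))
for n,v in(("knob",w(122,34.4,148)),("idx",w(100,34.4,130)),("ptr25.7",w(100,25.7,130)),("ptr0",w(100,0,130)),("hinge",w(0,0,136)),("frontLid",w(210,0,125)),("frontLid25",w(210,25.7,125))):print(n,np.round(proj(c,v),1))
u,v=np.round(proj(c,w(100,30,135))).astype(int)
for nm,q in(("before",s0),("now",c)):
    g=q["img"][v-22:v+23,u-28:u+28]
    for t,m in(("dark",g.max(2)<60),("white",g.min(2)>200)):
        k,l,s,ct=cv2.connectedComponentsWithStats(m.astype(np.uint8),connectivity=4)
        for i in range(1,k):
            if s[i,4]>4:print(nm,t,"bbox",s[i,0]+u-28,s[i,1]+v-22,s[i,2:],np.round(ct[i]+[u-28,v-22],1))
```

```text
knob [298.8 221.2]
idx [302.4 218.8]
ptr25.7 [303.4 223.7]
ptr0 [305.  236.2]
hinge [291.4 216.4]
frontLid [320.6 259.9]
frontLid25 [317.6 232.8]
before dark bbox 319 221 [10 15 53] [323.9 229.2]
before white bbox 306 213 [ 21  32 330] [314.4 229.9]
before white bbox 273 221 [ 20  10 112] [282.6 225.6]
before white bbox 293 221 [ 3  4 10] [294.2 222.3]
before white bbox 297 228 [ 6  9 26] [299.5 232. ]
before white bbox 273 242 [3 3 8] [273.9 243.1]
before white bbox 305 243 [3 2 5] [306.2 243.6]
now white bbox 273 200 [  56   31 1378] [299.6 212.5]
now white bbox 322 226 [ 7  4 13] [324.8 227.6]
now white bbox 296 228 [ 6  7 19] [298.7 231.1]
now white bbox 273 241 [3 4 9] [273.8 242.9]
```

```bash
python3 -m creep '[[0,[0,0.1,-0.12],[0,0,0]],[0,[0,0.1,-0.12],[0,0,0]],[0,[0,0.11,-0.11],[0,0,0]],[0,[0.02,0,0],[0,0.3,0]],[0,[0.02,0,0],[0,0.4,0]],[0,[0.02,0,0],[0,0.4,0]],[0,[0,0,0],[0,0,0]],[0,[0,0,0],[0,0,0]]]'
cat > lk.py <<'E'
from h import *
import pickle,sys
yaw=np.radians(1.85);ex=np.array([np.cos(yaw),np.sin(yaw)]);ey=np.array([-ex[1],ex[0]]);C=np.array([.598,-.0305])
def w(r,a,y):
    a=np.radians(a);X=[105-r*np.cos(a),y,105+r*np.sin(a)];return np.r_[C+ex*X[0]/1000+ey*X[1]/1000,X[2]/1000]
def onarc(c,u,v,y):
    o,d=ray(c,u,v);n=np.r_[ey,0];X=o+d*((ey@C+y/1000-n@o)/(n@d));q=ex@(X[:2]-C)*1000;dx,dz=105-q,X[2]*1000-105
    return round(float(np.hypot(dx,dz)),1),round(float(np.degrees(np.arctan2(dz,dx))),1)
def lidang():
    o=get_obs();R=np.array(o["eef_rot"]);p=np.array(o["eef_pos"])-.0188*R[:,2]
    h=np.array([.7029,.105]);dx,dz=h[0]-p[0],p[2]-h[1]; return np.degrees(np.arctan2(dz,dx)-np.arctan2(.0462,.196)),np.hypot(dx,dz)
E
python3 - <<'E'
from lk import *
print(lidang())
c=wcam();pickle.dump(c,open('g2.pkl','wb'));cv2.imwrite("pics/g2.png",c["img"])
for n,v in(("knob",w(122,34.4,148)),("idx",w(100,34.4,130)),("idx",w(115,34.4,130)),("ptr31",w(100,31,130)),("ptr31",w(85,31,130))):print(n,np.round(proj(c,v),1))
g=c["img"]
for nm,m in(("dark",g.max(2)<35),("white",g.min(2)>190)):
    k,l,s,ct=cv2.connectedComponentsWithStats(m.astype(np.uint8))
    for i in range(1,k):
        if s[i,4]>14 and 340<ct[i][0]<560 and ct[i][1]<230: print(nm,s[i],np.round(ct[i],1))
E
```

```text
time_s: 32.25
eef_pos: [0.5588, -0.0053, 0.2274]
eef_rot: [[-0.031, 1.0, -0.006], [0.988, 0.031, 0.154], [0.154, -0.001, -0.988]]
contact_force: [-10.6, 3.6, 1.0]
width: 0.0118
gripper_force: 40.0
(np.float64(31.126684661192787), np.float64(0.20152200691659536))
knob [394.2  47.8]
idx [421.   87.2]
idx [402.7  83.2]
ptr31 [413.5  89.5]
ptr31 [431.6  92.7]
dark [376  40  27  21 370] [389.3  49.4]
white [466  45  13  15  64] [472.   52.1]
white [478  61  57  50 394] [518.8  94.7]
white [416  81  17  12 138] [424.2  86.7]
white [447  95  33   4  88] [463.5  96.2]
```

Run:
```python
from lk import *
cl=pickle.load(open("wl.pkl","rb"));g2=pickle.load(open("g2.pkl","rb"));ca=dict(cl)
T=np.array(cl["tool_from_camera"]);a=np.radians(177.89)
Rt=np.array([[np.cos(a),np.sin(a),0],[np.sin(a),-np.cos(a),0],[0,0,-1.]])
R=Rt@T[:3,:3];p=Rt@T[:3,3]+[.6034,.0292,.2816];ca["R"]=R.T;ca["t"]=-R.T@p
def tri(*L):
    A=np.zeros((3,3));b=np.zeros(3)
    for c,u,v in L:
        o,d=ray(c,u,v);M=np.eye(3)-np.outer(d,d);A+=M;b+=M@o
    X=np.linalg.solve(A,b);q=ex@(X[:2]-C)*1000;y=ey@(X[:2]-C)*1000;dx,dz=105-q,X[2]*1000-105
    print(np.round(X,4),"y",round(y,1),"r",round(np.hypot(dx,dz),1),"ang",round(np.degrees(np.arctan2(dz,dx)),1),[np.round(proj(c,X)-[u,v],1) for c,u,v in L])
k=[(cl,314.4,30.6),(ca,444.3,217.6),(g2,389.8,50.3)]
tri(*k);tri(k[0],k[2]);tri(k[1],k[2])
g=g2["img"][70:105,395:450]
for th in(150,170,190,210):
    n,l,s,ct=cv2.connectedComponentsWithStats((g.min(2)>th).astype(np.uint8),connectivity=4)
    for i in range(1,n):
        if s[i,4]>8:
            ys,xs=np.where(l==i);ll=[(int(xs[ys==yy].min()+395),int(xs[ys==yy].max()+395)) for yy in np.unique(ys)]
            print(th,s[i]+[395,70,0,0,0],np.round(ct[i]+[395,70],1),ll if th==190 else "")
for u,v in((416,84),(433,90),(424,87),(416,90)):print(u,v,[onarc(g2,u,v,y) for y in(127,130,133)])
```

```text
[0.5971 0.1183 0.1694] y 148.8 r 119.9 ang 32.5 [array([-0.3, -0.3]), array([-1.2, -1.3]), array([ 2.3, -1.1])]
[0.5972 0.1198 0.1625] y 150.2 r 116.2 ang 29.7 [array([-0.2, -0.3]), array([0.3, 0.5])]
[0.5952 0.1152 0.1796] y 145.7 r 127.3 ang 35.9 [array([-1.4, -1.2]), array([ 1.7, -1.9])]
150 [416  81  18  12 159] [424.3  86.6] 
150 [401  83  10   9  29] [407.4  88.4] 
150 [447  95   3   4  11] [448.1  96.6] 
170 [416  81  18  12 154] [424.3  86.6] 
170 [402  87   9   5  17] [407.1  89.5] 
170 [447  95   3   4  10] [448.2  96.5] 
190 [416  81  17  12 138] [424.2  86.7] [(417, 417), (416, 421), (417, 426), (417, 432), (417, 432), (417, 432), (416, 432), (416, 432), (417, 432), (419, 432), (425, 432), (432, 432)]
190 [402  87   8   5  13] [406.5  89.8] [(409, 409), (409, 409), (408, 409), (406, 409), (402, 406)]
210 [417  82  16  11 124] [424.3  86.5] 
210 [403  88   7   4  11] [406.7  90. ] 
416 84 [(116.6, 39.8), (107.6, 36.1), (99.2, 31.7)]
433 90 [(98.9, 38.9), (89.3, 34.3), (80.4, 28.6)]
424 87 [(108.2, 39.3), (98.9, 35.2), (90.3, 30.2)]
416 90 [(106.6, 35.6), (97.8, 30.9), (89.9, 25.3)]
```

```bash
cat >> lk.py <<'E'
def tri(*L):
    A=np.zeros((3,3));b=np.zeros(3)
    for c,u,v in L:
        o,d=ray(c,u,v);M=np.eye(3)-np.outer(d,d);A+=M;b+=M@o
    X=np.linalg.solve(A,b);q=ex@(X[:2]-C)*1000;y=ey@(X[:2]-C)*1000;dx,dz=105-q,X[2]*1000-105
    print(np.round(X,4),"y",round(y,1),"r",round(np.hypot(dx,dz),1),"ang",round(np.degrees(np.arctan2(dz,dx)),1),[np.round(proj(c,X)-[u,v],1).tolist() for c,u,v in L])
def blobs(c,box,ths,dark=False):
    x0,x1,y0,y1=box;g=c["img"][y0:y1,x0:x1]
    for th in ths:
        m=(g.max(2)<th) if dark else (g.min(2)>th)
        n,l,s,ct=cv2.connectedComponentsWithStats(m.astype(np.uint8),connectivity=4)
        for i in range(1,n):
            if s[i,4]>10:print("dark" if dark else "white",th,s[i]+[x0,y0,0,0,0],np.round(ct[i]+[x0+.5,y0+.5],1))
E
python3 -m creep '[[0,[0,0.06,-0.055],[0,0,0]],[0,[0,0,0],[0,0,0]],[0,[0,0,0],[0,0,0]]]' >/dev/null
python3 - <<'E'
from lk import *
print(lidang())
c=wcam();pickle.dump(c,open('g3.pkl','wb'))
g1=pickle.load(open("g1.pkl","rb"));g2=pickle.load(open("g2.pkl","rb"))
tri((g1,427.5,57),(g2,407,88.9));tri((g1,437,57),(g2,410,88))
print("g3");blobs(c,(385,450,65,115),(150,190));blobs(c,(360,420,25,75),(35,),True)
print("g2");blobs(g2,(385,450,65,115),(130,),);print("g1");blobs(g1,(400,530,35,75),(150,210))
for a in(30,32,34):print(a,[np.round(proj(q,w(r,a,131)),1).tolist() for q in(g1,g2,c) for r in(100,112)])
E
```

```text
(np.float64(32.055781310223644), np.float64(0.2014702881869309))
[0.6083 0.1023 0.1413] y 132.4 r 97.5 ang 21.9 [[7.6, -3.3], [-6.5, 2.9]]
[0.6092 0.1003 0.1524] y 130.4 r 101.3 ang 27.9 [[5.3, -2.9], [-4.4, 2.6]]
g3
white 150 [413  82  18  11 159] [421.9  87.6]
white 150 [396  84  11   9  32] [403.8  89.9]
white 150 [444  96   6   4  24] [447.  98.]
white 190 [413  82  17  11 138] [421.8  87.7]
white 190 [398  84   9   9  19] [403.7  89.9]
white 190 [444  96   6   4  16] [447.1  98. ]
dark 35 [372  41  26  21 329] [384.9  51.3]
g2
white 130 [390  65   5   5  18] [392.9  67.4]
white 130 [387  67   4   5  14] [388.6  69.4]
white 130 [416  81  18  12 167] [424.8  87. ]
white 130 [400  83  11   9  32] [407.6  88.9]
white 130 [447  95   3   4  12] [448.5  97. ]
g1
white 150 [437  46  93  13 456] [475.8  54.5]
white 150 [421  55  17   4  48] [428.3  57.2]
white 150 [478  66  38   4 104] [500.7  67.5]
white 210 [438  48  81  11 306] [471.5  54.4]
white 210 [422  56  12   2  21] [427.4  57.1]
white 210 [479  66  36   4  85] [501.1  67.4]
30 [[449.5, 51.9], [432.6, 49.7], [411.5, 88.4], [396.0, 85.7], [406.8, 89.4], [391.4, 86.8]]
32 [[454.8, 50.8], [438.5, 48.4], [415.7, 87.1], [400.6, 84.1], [410.9, 88.1], [395.9, 85.2]]
34 [[460.4, 49.7], [444.7, 47.1], [420.1, 85.7], [405.5, 82.6], [415.3, 86.8], [400.6, 83.7]]
```

```bash
python3 -m creep '[[0,[0,0.033,0],[-0.5,0,0]],[0,[0,0.033,0],[-0.5,0,0]],[0,[0,0.033,0],[-0.5,0,0]],[0,[0,0.033,0],[-0.5,0,0]],[0,[0,0.033,0],[-0.5,0,0]],[0,[0,0,0],[0,0,0]],[0,[0,0,0],[0,0,0]],[0,[0,0,0],[0,0,0]]]'
python3 - <<'E'
from lk import *
print(lidang())
c=wcam();pickle.dump(c,open('g4.pkl','wb'));cv2.imwrite("pics/g4.png",c["img"])
for n,r,a,y in(("knob",120,32.5,148),("idx",100,32,131),("idx",112,32,131),("idx",100,36,131),("ptr",85,32,131)):print(n,a,np.round(proj(c,w(r,a,y)),1))
u,v=np.round(proj(c,w(110,32,140))).astype(int)
b=(max(u-70,0),u+70,max(v-60,0),v+60)
blobs(c,b,(35,),True);blobs(c,b,(150,190))
E
```

```text
time_s: 33.72
eef_pos: [0.5676, -0.0052, 0.2305]
eef_rot: [[-0.031, 0.941, 0.336], [0.988, -0.022, 0.155], [0.154, 0.337, -0.929]]
contact_force: [-13.1, 3.4, 4.3]
width: 0.0122
gripper_force: 40.5
(np.float64(32.01288848345496), np.float64(0.2012516777822983))
knob 32.5 [323.5  54.6]
idx 32 [342.8  90.3]
idx 32 [331.5  87.1]
idx 36 [352.4  88.2]
ptr 32 [355.9  94.1]
dark 35 [305  44  26  20 318] [317.9  53.1]
dark 35 [309  87  12   3  15] [315.3  88.4]
white 150 [348  54  55  14 281] [376.9  60.5]
white 150 [340  64   8   5  19] [344.2  66.1]
white 150 [345  84  13  11 107] [351.3  90. ]
white 150 [329  91   9   4  17] [334.3  93.4]
white 150 [368  99  18   3  50] [376.4 100.6]
white 190 [345  85  13  10  93] [351.  90.]
white 190 [368  99  17   3  46] [376.3 100.5]
```

Run:
```python
from lk import *
L=lambda n:pickle.load(open(n+".pkl","rb"))
wl,g1,g2,g3,g4=map(L,("wl","g1","g2","g3","g4"))
k=[(wl,314.4,30.6),(g2,389.8,50),(g3,384.9,51.3),(g4,317.9,53.1)]
print("knob");tri(*k);tri(*k[1:]);tri(k[0],k[3]);tri(k[2],k[3])
print("ptr centre");tri((g3,421.9,87.6),(g4,351.3,90.));tri((g3,413.5,86),(g4,345.5,88.5))
print("B");tri((g3,403.8,89.9),(g4,334.3,93.4));tri((g3,407,88),(g4,338,92.5))
print("B bbox centre", );tri((g2,406,88),(g3,401.5,88.5),(g4,333.5,93))
```

```text
knob
[0.5971 0.1208 0.1606] y 151.2 r 115.3 ang 28.8 [[-0.3, -1.0], [-0.3, 0.3], [0.1, 0.4], [0.5, 0.9]]
[0.5974 0.1216 0.159 ] y 152.1 r 114.3 ang 28.2 [[-0.2, -0.2], [0.2, -0.2], [-0.0, 0.4]]
[0.5971 0.1207 0.1603] y 151.1 r 115.1 ang 28.7 [[-0.3, -0.8], [0.3, 1.2]]
[0.5972 0.1215 0.1595] y 152.0 r 114.6 ang 28.4 [[0.0, -0.3], [-0.0, 0.3]]
ptr centre
[0.6212 0.1025 0.1549] y 132.2 r 92.2 ang 32.8 [[0.0, -0.1], [-0.0, 0.1]]
[0.6151 0.1019 0.1597] y 131.8 r 99.9 ang 33.2 [[-0.0, 0.0], [0.0, -0.0]]
B
[0.6111 0.1012 0.1509] y 131.2 r 99.0 ang 27.7 [[-0.1, 0.8], [0.0, -0.8]]
[0.6124 0.1014 0.1541] y 131.3 r 99.4 ang 29.6 [[-0.1, 1.3], [0.1, -1.2]]
B bbox centre
[0.6088 0.1008 0.1553] y 130.8 r 103.0 ang 29.2 [[-0.0, 0.6], [-0.1, 1.1], [0.1, -1.6]]
```

The views agree: the pointer is now at about 32.9° apparent and the index at about 28.7°, so the lid has to come down about 4.2°.

```bash
python3 -m creep '[[0,[-0.01,-0.08,0.04],[0,0,0]],[0,[-0.01,-0.08,0.04],[0,0,0]],[0,[-0.01,-0.08,0.04],[0,0,0]],[0,[-0.01,-0.09,0.04],[0,0,0]],[0,[0,0,0],[0,0,0]],[0,[0,0,0],[0,0,0]],[0,[0,0,0],[0,0,0]],[0,[0,0,0],[0,0,0]]]'
python3 - <<'E'
from lk import *
print(lidang())
c=wcam();pickle.dump(c,open('g5.pkl','wb'));cv2.imwrite("pics/g5.png",c["img"])
for n,r,a,y in(("knob",115,28.6,151.5),("idx",100,28.7,131.3),("idx",112,28.7,131.3),("ptr",85,28.7,131.8)):print(n,a,np.round(proj(c,w(r,a,y)),1))
u,v=np.round(proj(c,w(110,29,140))).astype(int)
b=(max(u-60,0),u+60,max(v-60,0),v+60)
blobs(c,b,(35,),True);blobs(c,b,(130,150,190))
E
```

```text
time_s: 34.78
eef_pos: [0.5574, -0.0056, 0.2197]
eef_rot: [[-0.031, 0.941, 0.336], [0.988, -0.022, 0.155], [0.153, 0.337, -0.929]]
contact_force: [-11.1, 3.4, 1.6]
width: 0.0122
gripper_force: 40.5
(np.float64(27.760258204222218), np.float64(0.2012889514690376))
knob 28.6 [340.8  48.7]
idx 28.7 [357.5  87.8]
idx 28.7 [345.7  84.7]
ptr 28.7 [371.2  90.7]
dark 35 [327  38  27  22 353] [340.9  48. ]
white 130 [359  51  49  16 290] [384.1  58.4]
white 130 [345  63  10   7  45] [349.7  66.4]
white 130 [351  83  21  11 123] [364.3  88.8]
white 130 [380  95  28   5  93] [392.8  97.2]
white 130 [288 125   8   5  23] [292.3 127.2]
white 130 [297 126  19   4  36] [305.9 128.4]
white 150 [375  51  33  12 171] [392.   56.8]
white 150 [364  59   8   5  23] [368.3  61.4]
white 150 [351  83  20  11 113] [364.   88.8]
white 150 [380  95  25   4  66] [392.3  97.5]
white 190 [355  84  16  10  96] [364.7  88.9]
white 190 [381  96  23   3  62] [392.7  97.5]
```

The knob sits exactly where predicted, and the pointer and index blades now form one white blob. The lid is at the index, so I'll hold it there and hand in.

```bash
python3 -m creep '[[0,[0,0,0],[0,0,0]],[0,[0,0,0],[0,0,0]],[0,[0,0,0],[0,0,0]],[0,[0,0,0],[0,0,0]]]'; python3 -c "
from lk import *
print(lidang(),np.abs(get_obs()['joint_vel']).max());print(hand_in())"
```

```text
time_s: 35.33
eef_pos: [0.5574, -0.0056, 0.2197]
eef_rot: [[-0.031, 0.941, 0.336], [0.988, -0.022, 0.155], [0.153, 0.337, -0.929]]
contact_force: [-11.4, 3.8, 0.8]
width: 0.012
gripper_force: 40.5
(np.float64(27.75845978479351), np.float64(0.20129268552269178)) 0.08493439183474145
the job is handed in; nothing more can be done
None
```

I handed the job in at about 35 s, with no verdict returned: the jar and adaptor are packed in the tray beside the sensor cap, and the lid is still gripped at about 27.8°, with its pointer at the index to within what the wrist camera could measure.

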